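Turn a power module base-up into a paste stencil jig

TASK

Get the flat power module ready for its thermal paste without picking it up: with your fingertips push its long side against the front edge of the stencil jig's plate until it tips up and flips over, base upward, onto the plate. Then push it fully home between the side guides against the back stop, and push the stencil frame shut over it. Leave the paste jar, the brush and the heat sink where they are.

Things in the scene. Friction and masses are not known exactly. Their poses are not given: they have to be found in the camera images.
- power_module: Loose flat power module, 0.16 to 0.25 kg: black housing 45 mm (x) by 108 mm (y), 19 mm thick in all. Origin: middle of the outer face of its metal base; z points through the module to the terminal face. Starts flat in front of the jig, base down, z up. The base (lowest 6 mm) is set back 2 mm all round: a fingertip just above the bench reaches below the housing's lower edge.
- module_center (a point): Middle of the power module, 9.5 mm from both faces: 9.5 mm above the bench at the start, 14.5 mm when it lies base up on the jig's plate, about 28 mm when it stands on its long side at the plate's edge.
- paste_jig: Stencil jig, fixed. Origin: middle of the front lower edge of its aluminium plate, at bench height; x points into the jig, square to the front edge; y along that edge; z up. The plate is 126 mm (x) by 172 mm (y), 5 mm thick with a square front edge at x = 0, bare up to x = 59 mm. The module starts at negative x, its long side within 0.2 rad of parallel to the edge.
- nest (a point): Where the middle of the module is when it is fully home: jig x = 85.5 mm, y = 0, 14.5 mm above the bench. The back stop's face is at jig x = 108 mm, its top 14 mm above the bench. Side guides (inner faces at y = +-57 mm, so 3 mm free each side, tops at 25.5 mm) run from x = 80 to 110 mm; flared lead-ins, tops at 15 mm, open towards the front to y = +-67 mm at x = 59 mm.
- stencil (a joint): Hinge of the stencil frame, rad: 0 = closed, level, 1.5 mm over the home module; 1.57 = upright; 1.75 = stop. Axis parallel to jig y, at jig x = 119 mm, 28 mm above the bench. The frame is 128 mm wide, 73 mm from hinge to tab end, 4 mm thick, 0.1 kg. It starts about upright, held by light friction; pushed from behind below about 1.1 rad it falls shut slowly by itself.
- stencil_tab (a point): Middle of the black finger tab (34 mm wide, 3 mm thick) at the free edge of the stencil frame, 68 mm from the hinge: about 96 mm above the bench while the frame stands open, at jig x = 51 mm when closed.
- paste_jar: Paste jar with white lid, 38 mm across, 32 mm high, standing on the bench; origin under its middle. Bystander.
- brush: Black anti-static brush, 160 mm long (its y), 9 mm thick, lying on the bench; origin under its middle. Bystander.
- heat_sink: Finned aluminium heat sink, 40 x 60 x 27 mm, on the bench; origin under its middle. Bystander.
Not all that is in view belongs to the job. There is more than one size of the power_module; the one meant has the size given above.

How it is judged:
By the outcome, as a careful person would: the job done as asked, in the order asked, and still so for the second after the job is handed in, with the robot touching nothing.
It also fails if it takes over 64 s, if anything falls off the work surface, if the arm or the gripper's body presses on something with over 40 N, if the wrist force passes 120 N, or if a joint passes its speed limit or range.

ROBOT

A 6-joint arm with a two-finger parallel gripper is mounted at the origin on a cart in front of the work surface, level with it; the furniture and walls round the work are solid. World frame = base frame: x ahead of the robot, y to its left, z up, the work surface at z = 0. Lengths are in mm, angles in degrees, forces in N, time in s.
With the tool pointing down it reaches from about 350 to 850 mm from the base axis. Payload 8.1 kg.
Tool frame: the origin (TCP) lies between the finger pads; the fingertips stand 25 mm ahead of it and the grasp point (between the pads) lies 6 mm ahead of it (r.tcp_to_tips is the distance from the TCP to the fingertips, in mm); z points along the fingers, y is the line along which they close (so a half turn about z gives the same grasp; the last joint's range is limited). The gripper opens to 85 mm and grips with 20 to 120 N. Pads are 22 mm wide; open, the fingers measure 114 mm over their backs; the gripper's body (76 mm by 85 mm) begins 54 mm behind the grasp point. The pads swing forward as they close: fully open they stand 13 mm farther back than shut.
Start: joints at [-81.498, 7.471, 85.268, -0, 87.261, -4.893], TCP at [139.026, -583.676, 256.292] pointing down, gripper open.
Joint ranges: [-169.43, 169.43], [-51.17, 129.36], [1.28, 143.12], [-76.62, 256.62], [0, 156.53], [-152.29, 152.29]. Speed limits (degrees/s): [136.94, 136.94, 159.86, 180, 180, 180].

INTERFACE

Orientations are given as [roll, pitch, yaw] about the fixed x, y, z axes, in that order (R = Rz(yaw) Ry(pitch) Rx(roll)).
In Python, from bench import r gives the robot as it stands.
- The arm moves only by the tool apply_moves, never from a script. Its arguments are lists of equal length, an entry for each row: "angular": the turn, a rotation vector about the world's x, y, z in units of 8 degrees (1.0 is 8 degrees), a list of three; "travel": the shift along the world's x, y, z in units of 40 mm (1.0 is 40 mm), a list of three; "jaw": the opening, from 0 (shut) to 1 (fully open). A call has 1 to 20 rows; each row shifts and turns the commanded pose from where the row before left it; what a row does not reach is not made up. A row lasts 1/8 s, in which the tool goes at most 62.5 mm and 10.7 degrees, less where a joint would pass 70% of its speed; a pose out of reach is approached as far as the arm can. A call is refused whole if a number of a shift passes 1 or a number of a turn 1, either way. A call with a gripper value outside its range is refused whole. The fingers move at their own pace and stop on an object; "force" is the grip in N (left out, the last holds). Time passes only in rows, so rows that do not move let the fingers close. It gives the time, the measured TCP pose, the force, the opening and the grip force at its end, in the units of the state.
- r.sense(): the state, without advancing time (a new reading comes with each control period).
- r.snapshot(name): name is "side" or "top" or "wrist"; returns a dict with "color" (480x640x3 uint8, red, green, blue), "fx", "fy", "cx", "cy" (pixels), "distortion" ([k1, k2, p1, p2, k3] as OpenCV has them; the pictures are not rectified), "R" (3x3) and "t" (3): a world point X has camera coordinates R X + t; the wrist camera has in their place "mount" (4x4, takes a point from camera to tool coordinates, whose origin is the TCP and whose axes are the flange's). Camera axes: x right, y down, z forward; pixel columns grow to the right and rows downward; lengths in mm; the calibration is good to about 2 mm. A picture is of the moment at which its call begins: read the wrist's pose just before it. There is no depth.
- r.hand_in(): hands the job in; it is judged then, once.
The state is a dict: "time": time; "joint_pos": joint angles; "qd": joint speeds; "joint_efforts": joint torques, N m; "tool_pos": TCP position; "tcp_rot": TCP orientation; "ft_force": force on the tool from outside, world axes, zero at the start; "wrist_torque": the same for the moment, N m; "finger_gap": finger opening in mm; "grip_force": force on a finger pad.
Only numpy, scipy, OpenCV 4.12 (cv2) and the standard library are available. Lean on these libraries where they do the work, as an engineer would, in place of code of your own. Each camera call takes 0.05 s, during which the arm holds its last target. There are 200 camera calls.

## Working session

There is one attempt and no reset: what is moved stays moved. The work goes in short steps, Python scripts to look and compute and a tool call to move; the robot and the scene stay as the last step left them, time stands still between calls to the robot, and variables do not carry over. Pictures are saved under pics/ and viewed, at most 10 in all, crops included, and the job is handed in when it is done.

Besides the shell and the picture viewer there is one more tool, called after "Emit:" as name(argument=value, ...) on one line, values as JSON. apply_moves: Moves the arm, as the interface text tells. Its arguments: {"type":"object","properties":{"angular":{"type":"array"},"travel":{"type":"array"},"jaw":{"type":"array"},"force":{"type":"number"}},"required":["angular","travel","jaw"]}

```bash
mkdir -p pics; cat > h.py <<'E'
import numpy as np, cv2, json, pickle
from bench import r
def snap(n,f):
    s=r.snapshot(n); cv2.imwrite('pics/'+f,s['color'][:,:,::-1]); pickle.dump(s,open('pics/'+f+'.pkl','wb')); return s
def load(f): return pickle.load(open('pics/'+f+'.pkl','rb'))
def K(s): return np.array([[s['fx'],0,s['cx']],[0,s['fy'],s['cy']],[0,0,1.]])
def back(s,px,z):
    px=np.array(px,float).reshape(-1,1,2)
    u=cv2.undistortPoints(px,K(s),np.array(s['distortion'],float))[:,0]
    R=np.array(s['R']);t=np.array(s['t'])
    C=-R.T@t; d=np.c_[u,np.ones(len(u))]@R
    return C+d*((z-C[2])/d[:,2])[:,None]
def proj(s,X):
    R=np.array(s['R'],float);t=np.array(s['t'],float)
    return cv2.projectPoints(np.array(X,float).reshape(-1,1,3),cv2.Rodrigues(R)[0],t,K(s),np.array(s['distortion'],float))[0][:,0]
E
python3 - <<'E'
from h import *
a=snap('top','top0.png');b=snap('side','side0.png')
for s in(a,b):print((-np.array(s['R']).T@s['t']).round(), np.array(s['R'])[2].round(2))
E
```

```text
[252. 432. 879.] [ 0.22 -0.04 -0.97]
[266. 805. 811.] [ 0.2  -0.44 -0.87]
```

View pics/top0.png

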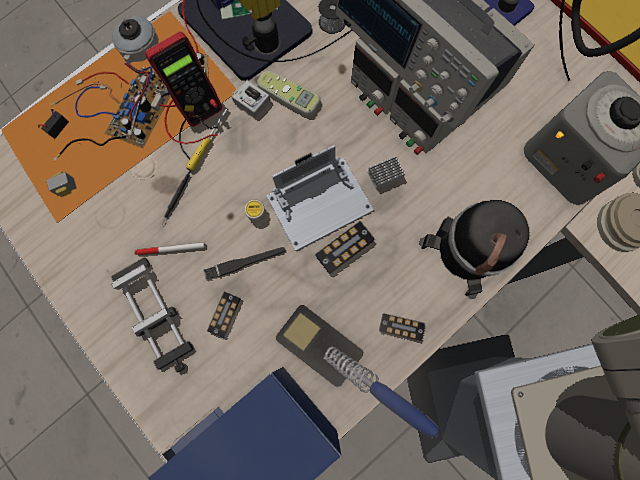

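View pics/side0.png

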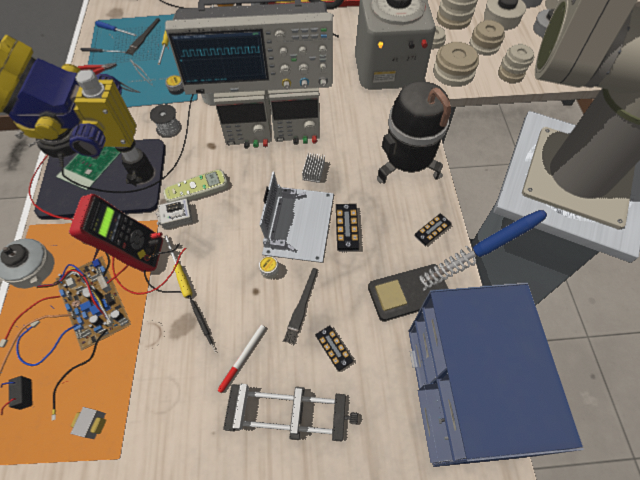

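Three modules could be taken for the target in the top view: (346,248) in front of the jig, (225,315) and (402,327). The last two look smaller, so I choose (346,248) and check it in a close crop.

```bash
python3 - <<'E'
from h import *
a=load('top0.png');b=load('side0.png')
c1=cv2.resize(a['color'][140:285,240:420],None,fx=4,fy=4,interpolation=cv2.INTER_CUBIC)[:,:,::-1]
c2=cv2.resize(b['color'][140:285,230:400],None,fx=4,fy=4,interpolation=cv2.INTER_CUBIC)[:,:,::-1]
cv2.imwrite('pics/c1.png',c1);cv2.imwrite('pics/c2.png',c2)
E
```

```text
(no output)
```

View pics/c1.png

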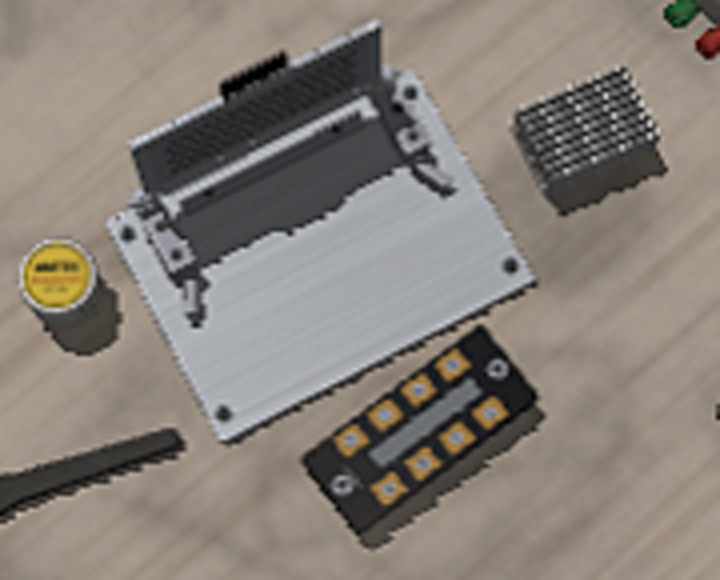

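View pics/c2.png

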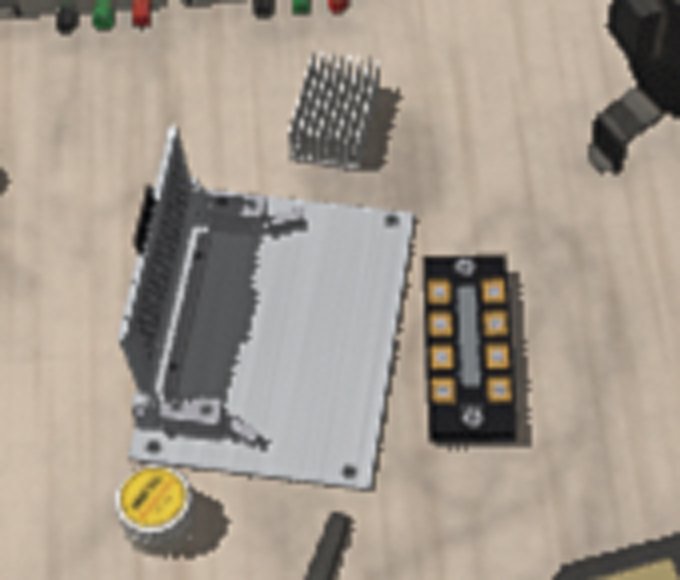

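The top crop shows a 45x108-like module with eight gold terminals at crop (305..538, 327..540). The plate's front edge runs from crop (225,440) to (535,283), and the frame stands open.

```bash
python3 - <<'E'
from h import *
a=load('top0.png');b=load('side0.png')
ca=lambda p:np.array(p)/4.+[240,140]-.375
cb=lambda p:np.array(p)/4.+[230,140]-.375
def show(n,P):print(n,P[:,:2].round(1).tolist(),'len',[round(float(np.linalg.norm(P[i]-P[i-1])),1) for i in range(len(P))])
pa=back(a,ca([(225,438),(535,281),(408,70),(110,222)]),5);show('plateT',pa)
pb=back(b,cb([(373,487),(413,214),(200,183),(130,458)]),5);show('plateS',pb)
for n,s,P in(('T',a,pa),('S',b,pb)):
    e=P[1]-P[0];print(n,'edge mid',((P[0]+P[1])/2).round(1),'yaw x-into',np.degrees(np.arctan2(e[1],e[0])), 'back dir',np.degrees(np.arctan2(*((P[2]+P[3]-P[0]-P[1])[[1,0]]))))
ma=back(a,ca([(305,462),(482,327),(540,395),(370,540)]),19);show('modT',ma);print(ma.mean(0).round(1))
mb=back(b,cb([(425,258),(505,256),(515,440),(430,442)]),19);show('modS',mb);print(mb.mean(0).round(1))
print('jar',back(a,ca([(58,275)]),32).round(),back(b,cb([(155,497)]),32).round())
print('sink',back(a,ca([(515,115),(625,68),(660,135),(550,180)]),27).round())
print('brush tip',back(a,[(285,250),(207,271)],5).round())
print('other', back(a,[(235,293),(217,335),(383,318),(423,333)],19).round())
print(r.sense())
E
```

```text
plateT [[439.6, 445.9], [487.0, 284.4], [606.4, 322.6], [556.6, 481.8]] len [122.4, 168.3, 125.3, 166.8]
plateS [[436.8, 447.9], [488.4, 286.1], [605.0, 317.7], [556.5, 485.7]] len [125.5, 169.8, 120.8, 174.9]
T edge mid [463.3 365.2   5. ] yaw x-into -73.62359901781042 back dir 17.39015129678165
S edge mid [462.6 367.    5. ] yaw x-into -72.3155388676975 back dir 16.347466119378165
modT [[418.2, 411.1], [465.9, 316.4], [428.3, 296.6], [376.4, 388.6]] len [47.5, 106.1, 42.5, 105.7]
[422.2 353.2  19. ]
modS [[466.8, 318.5], [428.4, 299.0], [380.0, 399.6], [418.5, 418.9]] len [111.4, 43.0, 111.6, 43.1]
[423.4 359.   19. ]
jar [[526. 509.  32.]] [[525. 510.  32.]]
sink [[565. 279.  27.]
 [578. 221.  27.]
 [541. 212.  27.]
 [529. 270.  27.]]
brush tip [[442. 467.   5.]
 [430. 619.   5.]]
other [[377. 571.  19.]
 [308. 615.  19.]
 [280. 314.  19.]
 [239. 248.  19.]]
{'time': 0.1, 'joint_pos': array([-8.14967492e+01,  7.51254527e+00,  8.53238961e+01, -9.83634694e-04,
        8.72591157e+01, -4.89294178e+00]), 'qd': array([ 0.05529952, -0.02711566, -0.13280157, -0.01655569,  0.02503598,
       -0.07180147]), 'joint_efforts': array([ 1.84894001e-03, -5.70951998e+01, -5.01942766e+01, -2.58160043e-05,
        8.12412385e-03,  1.15871174e-05]), 'tool_pos': array([ 138.96101439, -583.22796646,  255.32267032]), 'tcp_rot': array([-1.79904707e+02, -7.17160611e-03,  1.33962344e+01]), 'ft_force': array([-0.85901825, -0.43537683,  0.47806045]), 'wrist_torque': array([-0.03188007, -0.06187807, -0.01969854]), 'grip_force': 0.0, 'finger_gap': 85.32073062781468}
```

```bash
python3 - <<'E'
from h import *
a=load('top0.png');b=load('side0.png')
print('tips',r.tcp_to_tips)
# bottle: triangulate handle top: top(495,240), side(440,92); feet ; scope, cabinet corner
def tri(p,q):
    P=[]
    for s,x in((a,p),(b,q)):
        u=cv2.undistortPoints(np.array(x,float).reshape(1,1,2),K(s),np.array(s['distortion'],float)).ravel()
        P.append((np.c_[s['R'],s['t']],u))
    X=cv2.triangulatePoints(P[0][0],P[1][0],P[0][1],P[1][1]).ravel();return (X[:3]/X[3]).round()
print('bottle',tri((487,235),(420,105)),'foot',back(a,[(430,240),(473,290)],0).round(), 'cab',tri((278,372),(432,290)),tri((340,450),(530,288)),'iron',tri((372,392),(478,249)),tri((437,432),(543,215)))
print('tab',tri((304,158),(265.5,196)),'frame corners',tri((272,176),(261,225)),tri((335,147),(273,172)))
E
```

```text
tips 25.0
bottle [366. 157. 201.] foot [[408. 189.   0.]
 [298. 131.   0.]] cab [228. 501. 185.] [100. 436. 189.] iron [173. 370. 136.] [102. 296. 189.]
tab [586. 400.  83.] frame corners [562. 463.  84.] [599. 340.  81.]
```

Emit:
apply_moves(angular=[[0,0,0],[0,0,0],[0,0,0],[0,0,0],[0,0,0],[0,0,0],[0,0,0],[0,0,0],[0,0,0],[0,0,0],[0,0,0],[0,0,0]], travel=[[0.5,0.3,1],[1,0.5,1],[1,0.6,0.5],[1,0.6,0],[1,0.7,0],[1,0.8,0],[1,0.9,0],[1,1,0],[1,1,0],[0.5,1,0],[0,1,0],[0,1,0]], jaw=[0.6,0.6,0.6,0.6,0.6,0.6,0.6,0.6,0.6,0.6,0.6,0.6])

```text
time: 1.6
tool_pos: [499.0, -206.1, 355.5]
tcp_rot: [-179.9, 0.1, 13.4]
ft_force: [0.5, 0.4, 0.1]
finger_gap: 51.2
grip_force: 0.0
```

Emit:
apply_moves(angular=[[0,0,0.45],[0.22,-0.7,0],[0.22,-0.73,0],[0,0,0],[0,0,0],[0,0,0],[0,0,0],[0,0,0],[0,0,0],[0,0,0],[0,0,0],[0,0,0],[0,0,0],[0,0,0],[0,0,0],[0,0,0],[0,0,0],[0,0,0]], travel=[[0,1,0],[0,1,0],[0,1,0],[0,1,0],[-0.2,1,0],[-0.3,1,0],[-0.3,1,0],[-0.4,1,0],[-0.4,1,0],[-0.4,1,0],[-0.4,1,0],[-0.4,1,-0.4],[-0.38,1,-1],[0,0.65,-1],[0,0,-1],[0,0,-1],[0,0,-1],[0,0,-1]], jaw=[0.6,0.6,0.6,0.6,0.6,0.6,0.6,0.6,0.6,0.6,0.6,0.6,0.6,0.6,0.6,0.6,0.6,0.6])

```text
time: 3.85
tool_pos: [371.4, 338.1, 98.7]
tcp_rot: [-180.0, -11.9, 17.0]
ft_force: [0.1, 0.6, 0.1]
finger_gap: 51.1
grip_force: 0.0
```

```bash
python3 - <<'E'
from h import *
a=snap('side','s1.png')
s=r.sense();print(s['tool_pos'],s['tcp_rot'],s['ft_force'],s['time'])
cv2.imwrite('pics/c3.png',cv2.resize(a['color'][120:320,230:480],None,fx=3,fy=3,interpolation=cv2.INTER_CUBIC)[:,:,::-1])
E
```

```text
[368.42228483 335.61443775  92.59607207] [179.83693676 -11.49653087  17.03009272] [-3.08278179 -1.80133299 -5.04691702] 3.9
```

View pics/c3.png

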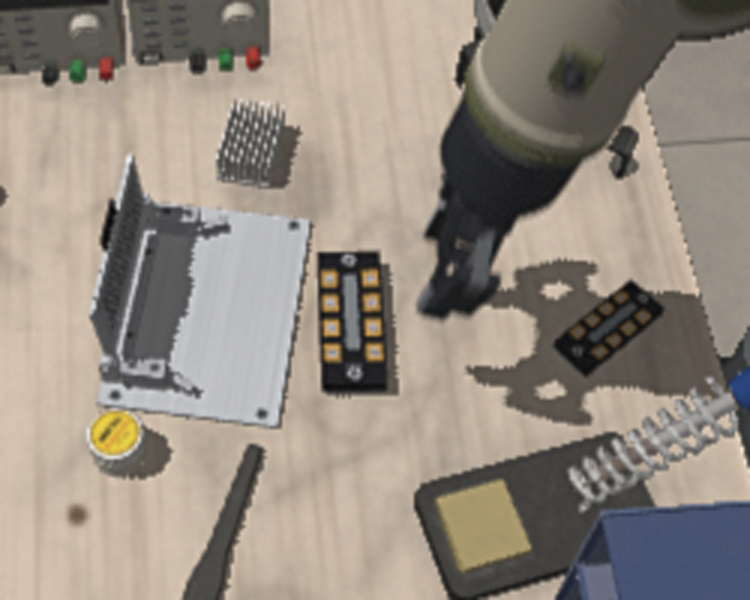

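Side crop: the gripper is behind the module, fingers at crop (455,300), the module at (352,320) and the jig clear. Next I descend.

Emit:
apply_moves(angular=[[0,0,0],[0,0,0],[0,0,0],[0,0,0],[0,0,0]], travel=[[0,0,-0.6],[0,0,-0.6],[0,0,-0.4],[0,0,0],[0,0,0]], jaw=[0.6,0.6,0.6,0.6,0.6])

```text
time: 4.53
tool_pos: [372.5, 338.8, 37.3]
tcp_rot: [-180.0, -12.0, 17.0]
ft_force: [-0.3, 0.7, -0.0]
finger_gap: 51.3
grip_force: 0.0
```

Emit:
apply_moves(angular=[[0,0,0],[0,0,0],[0,0,0],[0,0,0]], travel=[[0,0,-0.1],[0,0,-0.05],[0,0,-0.05],[0,0,0]], jaw=[0.6,0.6,0.6,0.6])

```text
time: 5.03
tool_pos: [371.7, 338.2, 28.1]
tcp_rot: [-180.0, -12.0, 17.0]
ft_force: [0.4, -0.2, -0.6]
finger_gap: 51.4
grip_force: 0.0
```

Emit:
apply_moves(angular=[[0,0,0],[0,0,0],[0,0,0]], travel=[[0,0,-0.05],[0,0,-0.05],[0,0,0]], jaw=[0.6,0.6,0.6])

```text
time: 5.4
tool_pos: [371.6, 338.2, 24.0]
tcp_rot: [-180.0, -11.9, 17.0]
ft_force: [0.1, 0.5, 0.2]
finger_gap: 51.1
grip_force: 0.0
```

Emit:
apply_moves(angular=[[0,0,0],[0,0,0]], travel=[[0,0,-0.05],[0,0,0]], jaw=[0.6,0.6])

```text
time: 5.65
tool_pos: [372.0, 338.5, 22.7]
tcp_rot: [-180.0, -12.0, 17.0]
ft_force: [-1.9, -1.6, 5.3]
finger_gap: 51.1
grip_force: 2.7
```

Emit:
apply_moves(angular=[[0,0,0],[0,0,0]], travel=[[0,0,-0.05],[0,0,0]], jaw=[0.6,0.6])

```text
time: 5.9
tool_pos: [372.2, 338.7, 22.2]
tcp_rot: [-180.0, -12.0, 17.0]
ft_force: [-13.8, -11.5, 28.3]
finger_gap: 51.4
grip_force: 14.4
```

Emit:
apply_moves(angular=[[0,0,0],[0,0,0],[0,0,0],[0,0,0],[0,0,0],[0,0,0],[0,0,0]], travel=[[0,0,0.09],[0.143,0.044,0],[0.143,0.044,0],[0.143,0.044,0],[0.143,0.044,0],[0.143,0.044,0],[0,0,0]], jaw=[0.6,0.6,0.6,0.6,0.6,0.6,0.6])

```text
time: 6.78
tool_pos: [401.0, 347.2, 23.9]
tcp_rot: [-180.0, -12.0, 17.0]
ft_force: [0.0, 0.2, 0.2]
finger_gap: 51.2
grip_force: 0.0
```

Emit:
apply_moves(angular=[[0,0,0],[0,0,0],[0,0,0]], travel=[[0.072,0.022,0],[0.048,0.015,0],[0,0,0]], jaw=[0.6,0.6,0.6])

```text
time: 7.15
tool_pos: [405.3, 348.6, 23.9]
tcp_rot: [-180.0, -12.0, 17.0]
ft_force: [-0.4, -0.8, -0.5]
finger_gap: 50.8
grip_force: 0.1
```

Emit:
apply_moves(angular=[[0,0,0],[0,0,0]], travel=[[0.048,0.015,0],[0.024,0.007,0]], jaw=[0.6,0.6])

```text
time: 7.4
tool_pos: [408.1, 349.5, 23.9]
tcp_rot: [-180.0, -12.0, 17.0]
ft_force: [-3.8, -0.3, 0.8]
finger_gap: 51.0
grip_force: 2.1
```

Emit:
apply_moves(angular=[[0,0,0],[0,0,0]], travel=[[0.036,0.011,0],[0,0,0]], jaw=[0.6,0.6])

```text
time: 7.65
tool_pos: [408.3, 349.5, 23.4]
tcp_rot: [180.0, -11.8, 17.0]
ft_force: [-10.1, -2.1, 6.9]
finger_gap: 51.3
grip_force: 4.9
```

```bash
python3 - <<'E'
from h import *
a=snap('side','s2.png');b=snap('top','t2.png')
c1=cv2.resize(a['color'][150:270,250:400],None,fx=4,fy=4,interpolation=cv2.INTER_CUBIC)
c2=cv2.resize(b['color'][180:300,270:320+30],None,fx=4,fy=4,interpolation=cv2.INTER_CUBIC)
c2=cv2.resize(c2,(c1.shape[1]*480//600,480))
cv2.imwrite('pics/c4.png',c1[:,:,::-1])
s=r.sense();print(s['tool_pos'],s['ft_force'])
E
```

```text
[408.25332292 349.55678877  23.44508012] [-9.29201213 -2.01478115  7.28633555]
```

View pics/c4.png

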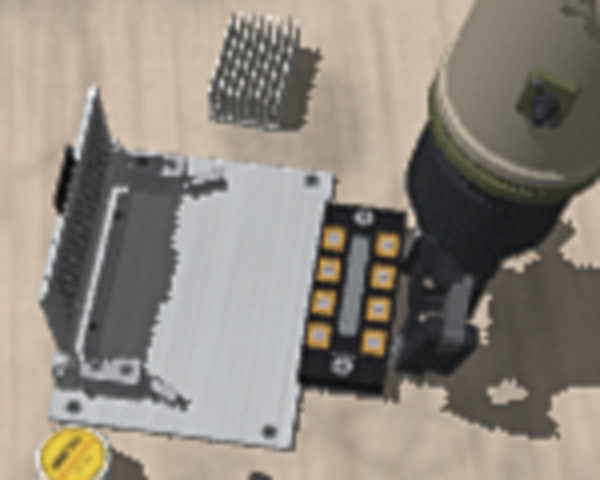

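The side crop shows the module aligned flush with the plate edge at crop x≈318, and both fingertips on its rear side. Next I lift along the arc.

Emit:
apply_moves(angular=[[0,0,0],[0,0,0],[0,0,0],[0,0,0],[0,0,0]], travel=[[0.012,0.004,0.094],[0.017,0.005,0.094],[0.022,0.007,0.09],[0.029,0.009,0.088],[0,0,0]], jaw=[0.6,0.6,0.6,0.6,0.6])

```text
time: 8.38
tool_pos: [411.6, 350.5, 38.0]
tcp_rot: [180.0, -11.8, 17.0]
ft_force: [-7.4, -0.7, 2.1]
finger_gap: 51.1
grip_force: 3.4
```

```bash
python3 - <<'E'
from h import *
a=snap('side','s3.png');b=snap('top','t3.png')
c1=cv2.resize(a['color'][150:270,250:380],None,fx=4,fy=4,interpolation=cv2.INTER_CUBIC)
cv2.imwrite('pics/c5.png',c1[:,:,::-1])
s=r.sense();print(s['tool_pos'],s['ft_force'])
E
```

```text
[411.51442741 350.48099119  37.80346441] [-5.90100698 -2.17186148  2.15101552]
```

View pics/c5.png

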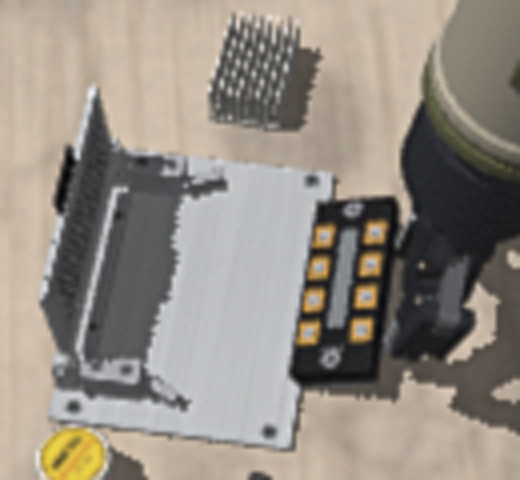

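Crop: the module's rear is lifted. Its shadow is detached and its top has shifted left, with terminals at (375,230)-(362,330), so the pivot holds. I continue.

Emit:
apply_moves(angular=[[0,0,0],[0,0,0],[0,0,0],[0,0,0],[0,0,0],[0,0,0],[0,0,0]], travel=[[0.034,0.01,0.088],[0.043,0.013,0.083],[0.067,0.02,0.065],[0.072,0.022,0.058],[0.084,0.026,0.038],[0.084,0.026,0.03],[0,0,0]], jaw=[0.6,0.6,0.6,0.6,0.6,0.6,0.6])

```text
time: 9.35
tool_pos: [425.9, 355.2, 55.2]
tcp_rot: [180.0, -11.7, 17.0]
ft_force: [-36.4, -17.5, 47.8]
finger_gap: 51.8
grip_force: 30.3
```

```bash
python3 - <<'E'
from h import *
a=snap('side','s4.png');b=snap('top','t4.png')
c1=cv2.resize(a['color'][160:260,260:360],None,fx=4,fy=4,interpolation=cv2.INTER_CUBIC)
c2=cv2.resize(b['color'][180:280,290:390],None,fx=4,fy=4,interpolation=cv2.INTER_CUBIC)
cv2.imwrite('pics/c6.png',np.hstack([c1,c2])[:,:,::-1])
s=r.sense();print(s['tool_pos'],s['ft_force'])
E
```

```text
[426.45411324 355.43608192  55.70755638] [-35.46186686 -18.13987715  48.04966588]
```

View pics/c6.png

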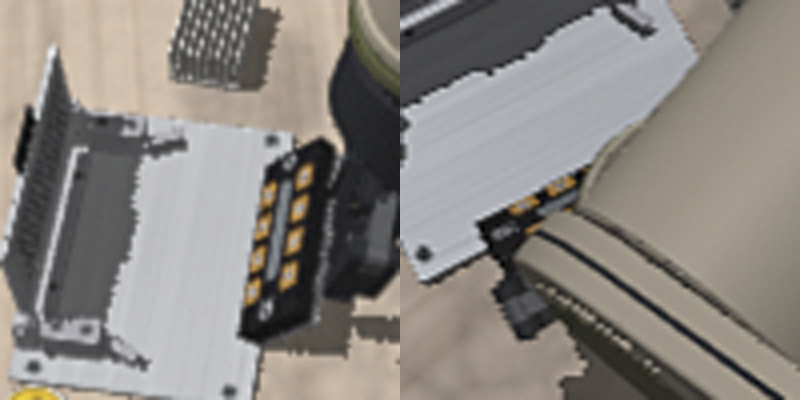

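The crop shows the module tilted about 50°. The tip is lodged in the notch between base and housing and the force is high because I pulled inward. I relax radially and then follow the true arc.

Emit:
apply_moves(angular=[[0,0,0],[0,0,0],[0,0,0],[0,0,0],[0,0,0]], travel=[[-0.038,-0.012,0.055],[0.054,0.016,0.037],[0.054,0.016,0.035],[0.07,0.021,0.033],[0,0,0]], jaw=[0.6,0.6,0.6,0.6,0.6])

```text
time: 10.07
tool_pos: [435.9, 358.3, 62.7]
tcp_rot: [-179.9, -12.2, 17.0]
ft_force: [-8.0, -5.3, 18.1]
finger_gap: 51.0
grip_force: 9.4
```

Emit:
apply_moves(angular=[[0,0,0],[0,0,0],[0,0,0],[0,0,0]], travel=[[0.072,0.022,0.045],[0.09,0.028,0.032],[0.072,0.022,0.025],[0,0,0]], jaw=[0.6,0.6,0.6,0.6])

```text
time: 10.58
tool_pos: [445.6, 361.2, 66.6]
tcp_rot: [-179.9, -12.3, 17.0]
ft_force: [-3.2, -3.7, 12.9]
finger_gap: 51.1
grip_force: 6.9
```

```bash
python3 - <<'E'
from h import *
a=snap('side','s5.png');b=snap('top','t5.png')
c1=cv2.resize(a['color'][160:260,260:360],None,fx=4,fy=4,interpolation=cv2.INTER_CUBIC)
c2=cv2.resize(b['color'][180:280,290:390],None,fx=4,fy=4,interpolation=cv2.INTER_CUBIC)
cv2.imwrite('pics/c7.png',np.hstack([c1,c2])[:,:,::-1])
s=r.sense();print(s['tool_pos'],s['ft_force'])
E
```

```text
[445.52766272 361.19036252  66.51823042] [-3.30625513 -4.07377732 11.72449326]
```

View pics/c7.png

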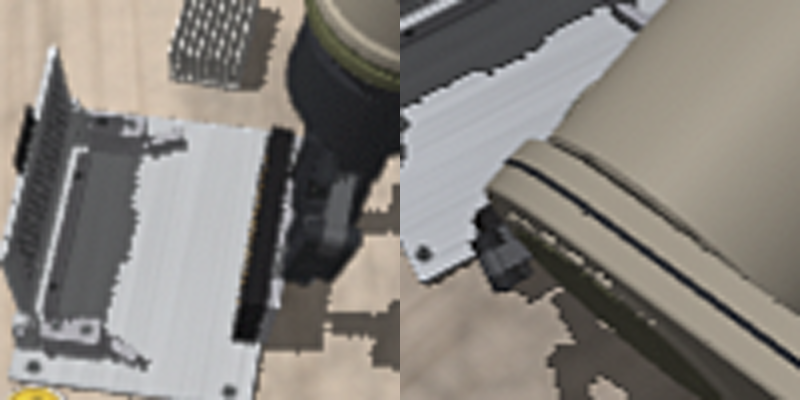

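Crop: the module stands almost upright on the plate edge, a thin black strip at crop (262,230), with the fingers behind it. I nudge it to vertical, then re-approach lower on its base face.

Emit:
apply_moves(angular=[[0,0,0],[0,0,0],[0,0,0]], travel=[[0.048,0.015,0.03],[0.06,0.018,0.025],[0,0,0]], jaw=[0.6,0.6,0.6])

```text
time: 11.05
tool_pos: [449.0, 362.2, 67.5]
tcp_rot: [-179.9, -12.2, 17.0]
ft_force: [-1.1, -1.8, 8.3]
finger_gap: 51.4
grip_force: 4.5
```

Emit:
apply_moves(angular=[[0,0,0],[0,0,0],[0,0,0],[0,0,0],[0,0,0],[0,0,0],[0,0,0],[0,0,0]], travel=[[0,0,0.08],[0,0,0.12],[-0.2,-0.06,0],[-0.24,-0.075,0],[0,0,-0.3],[0,0,-0.3],[0,0,-0.1],[0,0,0]], jaw=[0.6,0.6,0.6,0.6,0.6,0.6,0.6,0.6])

```text
time: 12.05
tool_pos: [429.5, 355.7, 44.8]
tcp_rot: [180.0, -11.9, 17.0]
ft_force: [-0.5, -0.1, 0.5]
finger_gap: 51.2
grip_force: 0.0
```

```bash
cat > ov.py <<'E'
from h import *
J=np.array([463,366,0.]);c,s_=np.cos(np.radians(17)),np.sin(np.radians(17))
def W(x,y,z):return J+[x*c-y*s_,x*s_+y*c,z]
def darkfrac(s,quad):
    m=np.zeros((480,640),np.uint8);cv2.fillConvexPoly(m,proj(s,[W(*q) for q in quad]).round().astype(int),1)
    g=s['color'].max(2)[m>0];return round(float((g<70).mean()),2),s['color'][m>0].mean(0).round().tolist()
E
python3 - <<'E'
from ov import *
a=snap('side','s6.png')
print(proj(a,[W(0,-50,50),W(0,50,50),W(13,-50,50),W(13,50,50)]).round())
print('standing top',darkfrac(a,[(1,-50,50),(12,-50,50),(12,50,50),(1,50,50)]))
print('flat before',darkfrac(a,[(-40,20,6),(-5,20,6),(-5,50,6),(-40,50,6)]))
print('on plate',darkfrac(a,[(30,-40,5),(50,-40,5),(50,40,5),(30,40,5)]))
E
```

```text
[[332. 194.]
 [325. 235.]
 [325. 193.]
 [318. 234.]]
standing top (0.0, [186.0, 188.0, 190.0])
flat before (0.8, [54.0, 51.0, 49.0])
on plate (0.0, [189.0, 191.0, 193.0])
```

```bash
python3 - <<'E'
from ov import *
for f in('s2.png','s5.png','s6.png'):
    a=load(f);im=a['color'].astype(int)[180:260,310:360]
    gold=(im[:,:,0]-im[:,:,2]>60)
    ys,xs=np.nonzero(gold);print(f,gold.sum(),(xs.mean()+310,ys.mean()+180) if len(xs) else '')
a=load('s6.png')['color'].astype(int)
for y in range(185,252,6): print(y,' '.join('%3d'%v for v in a[y,306:372:2].mean(1)))
b=load('s5.png')['color'].astype(int)
for y in range(185,252,12): print(y,' '.join('%3d'%v for v in b[y,306:372:2].mean(1)))
E
```

```text
s2.png 165 (np.float64(337.73939393939395), np.float64(222.43030303030304))
s5.png 0 
s6.png 92 (np.float64(332.32608695652175), np.float64(222.04347826086956))
185 168 160 159 163 162 157 161 162 161 166 156 152 154 150 154 160 160  79  41  44  41  41  47  51  47  63  70  80  60  81  87  90  88
191 191 195 197 199 188 180 173 154 173 168 161 155 151 151 151 161 166 149  36  42  40  43  40  38  36  37  45  30  29  33  33  41  43
197 132 195 196 189 190 191 190 190 192 190 191 191 194 189 174 176 182 184 188  48  38  38  37  36  36  37  33  33  32  28  29  29  28
203 193 195 191 191 189 191 189 192 189 187 192 188 200  71  33  35  30  99 138  38  42  43  35  35  33  34  30  28  27  28  28  29  26
209 194 193 187 188 192 189 189 192 192 190 189 190 196 112 157 149  38  71  29  38  39  44  49  41  29  29  29  29  27  66  80  79  79
215 193 188 191 190 189 191 192 190 189 194 186 199  74 118 122  64  72 130  35  35  28  25  39  95  92  78  26  57  83  82  81  81  88
221 191 188 189 190 190 189 192 192 191 192 190 201  23  34  41  34 132 131  45  46  62  63  82  92  92  27 142 173 166 164
[... 808 characters left out ...]
  30  31  30  29  24
197 134 199 199 192 193 194 193 193 195 198  84  32  32  45 116  35  39  40  36  33  34  31  30  30  28  26  25  33  94 166 180 169 162
209 197 196 191 192 194 191 192 195 195  96  29  33  64 143  34  35  35  34  73  93  94  36  27 159 180 180  89  82  82  83  79  77  81
221 194 192 193 193 192 192 196 195  72  31  35  51 132  48  43  28  27  47  54  62  39  39 120 180 187 185 182 173 164  77  83  84  84
233 194 194 195 194 192 198 201  62  33  34  35 178  98  76  83  85  87  84 118 170 178 185 183 177 174 175 170 176 163  81  87  87  85
245 197 197 195 192 198 199 118 102  76 116  78  80  82  82  78  81  79  99 178 175 175 173 173 183  88  80  83  85 103 186 183 187 187
```

The module fell back flat when I released it: gold terminals show again near (332,222). Its centre of mass must lie close to the base, so I re-seat it and this time carry the push past vertical by turning the tool with the module.

Emit:
apply_moves(angular=[[0,0,0],[0,0,0],[0,0,0],[0,0,0],[0,0,0],[0,0,0]], travel=[[0,0,0.2],[-0.55,-0.17,0],[-0.55,-0.17,0],[0,0,-0.4],[0,0,-0.3],[0,0,0]], jaw=[0.6,0.6,0.6,0.6,0.6,0.6])

```text
time: 12.85
tool_pos: [385.4, 341.8, 24.3]
tcp_rot: [180.0, -11.8, 17.0]
ft_force: [-0.3, 0.5, 0.2]
finger_gap: 51.1
grip_force: 0.0
```

```bash
python3 - <<'E'
from ov import *
a=snap('side','s7.png')
s=r.sense();print(s['tool_pos'],s['ft_force'])
im=a['color'].astype(int)
m=((im.mean(2)<60)&(np.arange(640)[None]>300)&(np.arange(640)[None]<375)&(np.arange(480)[:,None]>185)&(np.arange(480)[:,None]<270))
g=((im[:,:,0]-im[:,:,2]>60)&(np.arange(640)[None]>300)&(np.arange(640)[None]<375)&(np.arange(480)[:,None]>185)&(np.arange(480)[:,None]<260))
ys,xs=np.nonzero(g)
P=back(a,np.c_[xs,ys],19); d=(P-J); jx=d[:,0]*c+d[:,1]*s_; jy=-d[:,0]*s_+d[:,1]*c
print(len(xs),'gold jig',jx.mean(),jx.min(),jx.max(),jy.mean(),jy.min(),jy.max(), 'slope',np.polyfit(jy,jx,1))
E
```

```text
[385.81040652 342.13759803  24.94565169] [ 0.43453867  0.82793287 -0.43018619]
173 gold jig -22.75153386929562 -43.04209699893538 -3.2976961939901885 -0.8513079878834765 -39.79238722431794 34.00341734269559 slope [-1.25821740e-02 -2.27622452e+01]
```

Emit:
apply_moves(angular=[[0,0,0],[0,0,0],[0,0,0],[0,0,0],[0,0,0],[0,0,0],[0,0,0]], travel=[[0.143,0.044,-0.015],[0.143,0.044,0],[0.143,0.044,0],[0.072,0.022,0],[0.048,0.015,0],[0.048,0.015,0],[0,0,0]], jaw=[0.6,0.6,0.6,0.6,0.6,0.6,0.6])

```text
time: 13.78
tool_pos: [408.3, 349.3, 24.5]
tcp_rot: [180.0, -11.8, 17.0]
ft_force: [-8.2, -2.4, 6.4]
finger_gap: 51.5
grip_force: 4.3
```

Emit:
apply_moves(angular=[[0,0,0],[0,0,0],[0,0,0],[0,0,0]], travel=[[-0.096,-0.03,0],[0,0,-0.03],[0.096,0.03,0],[0,0,0]], jaw=[0.6,0.6,0.6,0.6])

```text
time: 14.28
tool_pos: [408.4, 349.3, 23.2]
tcp_rot: [180.0, -11.8, 17.0]
ft_force: [-10.0, -2.6, 6.2]
finger_gap: 51.2
grip_force: 4.9
```

Emit:
apply_moves(angular=[[0,0,0],[0,0,0],[0,0,0],[0,0,0],[0,0,0],[0,0,0],[0,0,0],[0,0,0],[0,0,0],[0,0,0],[0,0,0]], travel=[[0.012,0.004,0.094],[0.017,0.005,0.094],[0.022,0.007,0.09],[0.029,0.009,0.088],[0.034,0.01,0.088],[0.043,0.013,0.083],[0.048,0.015,0.08],[0.055,0.017,0.075],[0.06,0.018,0.07],[0.067,0.02,0.063],[0,0,0]], jaw=[0.6,0.6,0.6,0.6,0.6,0.6,0.6,0.6,0.6,0.6,0.6])

```text
time: 15.65
tool_pos: [425.8, 354.7, 57.4]
tcp_rot: [-180.0, -12.0, 17.0]
ft_force: [-1.3, -0.9, 0.9]
finger_gap: 51.0
grip_force: 0.7
```

Emit:
apply_moves(angular=[[0,0,0],[0,0,0],[0,0,0],[0,0,0],[0,0,0],[0,0,0]], travel=[[0.084,0.026,0.07],[0.082,0.025,0.042],[0.082,0.025,0.038],[0.07,0.021,0.022],[0.07,0.021,0.02],[0,0,0]], jaw=[0.6,0.6,0.6,0.6,0.6,0.6])

```text
time: 16.4
tool_pos: [441.5, 359.6, 65.4]
tcp_rot: [-180.0, -12.1, 17.0]
ft_force: [-2.4, -1.2, 5.7]
finger_gap: 51.5
grip_force: 3.5
```

Emit:
apply_moves(angular=[[-0.22,0.717,0],[-0.22,0.717,0],[-0.22,0.717,0],[0,0,0]], travel=[[0.143,0.044,0.05],[0.16,0.049,0.04],[0.165,0.05,0.052],[0,0,0]], jaw=[0.6,0.6,0.6,0.6])

```text
time: 16.9
tool_pos: [461.4, 365.8, 71.3]
tcp_rot: [-179.9, 6.0, 16.9]
ft_force: [-3.1, -1.5, 11.1]
finger_gap: 51.6
grip_force: 5.5
```

Emit:
apply_moves(angular=[[-0.22,0.717,0],[-0.22,0.717,0],[-0.22,0.717,0],[0,0,0]], travel=[[0.17,0.052,0.05],[0.172,0.052,0.02],[0.172,0.052,0],[0,0,0]], jaw=[0.6,0.6,0.6,0.6])

```text
time: 17.4
tool_pos: [481.9, 372.1, 73.4]
tcp_rot: [-179.9, 24.0, 17.0]
ft_force: [0.5, 0.9, 7.9]
finger_gap: 51.3
grip_force: 3.4
```

Emit:
apply_moves(angular=[[-0.22,0.717,0],[0,0,0],[0,0,0],[0,0,0],[0,0,0]], travel=[[0.18,0.055,0.01],[0.15,0.045,0],[0.15,0.045,0.02],[0,0,0],[0,0,0]], jaw=[0.6,0.6,0.6,0.6,0.6])

```text
time: 18.02
tool_pos: [498.8, 376.9, 74.1]
tcp_rot: [180.0, 30.0, 17.0]
ft_force: [-0.8, 0.4, -0.6]
finger_gap: 51.1
grip_force: 0.0
```

```bash
cat > chk.py <<'E'
from ov import *
import sys
a=snap('side',sys.argv[1]);s=r.sense();print(s['tool_pos'].round(1),s['ft_force'].round(1),s['time'])
im=a['color'].astype(int)
# rectified jig-plane map at z (mm/px=3): x -60..130, y -75..75
z=float(sys.argv[2])
for y in range(80,-81,-8):
    P=proj(a,[W(x,y,z) for x in range(-60,125,5)]).round().astype(int)
    print('%4d'%y,''.join('G' if (im[v,u,0]-im[v,u,2]>60) else ' .:-=+*#%@'[::-1][min(9,int(im[v,u].mean()/22))] for u,v in P))
E
python3 chk.py s8.png 19
```

```text
[498.8 376.9  74.3] [ 0.2 -0.3 -0.4] 18.075
  80 :......:::..+          -.       .    
  72 ......:::..:     .     .:.=********++
  64 ....:::::..*====+.       ..+*.-..=.*=
  56 :.:::..::.**+++*%*%#*%%*:   -.:=+*+-+
  48 :.::.......*++++#**+=++=#+  =++++**.*
  40 :....===*****++#**++%***++* =++++*#-*
  32 ******++****++++*+**+***#+  ++++++* *
  24 ***+***+*****++#*+*******+- =+++++* +
  16 *****:*++***++++#+*+*+**+++=+++++**:*
   8 =.....+*+***+++++*%%%%%#%%%%%%*++**-*
   0 ..:...*+****+++*##**%%%%%%%%%%%#%#* *
  -8 ......******++++*+****%%%%%%%%%#**#-+
 -16 ......+*****+++**+****%%%%%%%%%##+#:*
 -24 .......*****++++*+***+%%%#+%%*%#+++ *
 -32 ........+*+*+++#*+******%%%%%%%##*% +
 -40 ....::...***++++*******+%%%%%#%%##%-+
 -48 ....:.:..**++++#**###****%%%%%%%%%#%#
 -56 ......:...*+++++*%%%%%%***%%%%%%%%%%%
 -64 .....:.  .**++*+++*%%%%%#*#%%%%%%%%%%
 -72 ...=+++++*+**+*++++*#%%%%++%%%%%%%%%%
 -80 ******+++***********#**%%%%%%%%%%%%%%
```

Emit:
apply_moves(angular=[[0,0,0],[0.256,-0.837,0],[0.256,-0.837,0],[0.256,-0.837,0],[0.256,-0.837,0],[0.256,-0.837,0],[0.256,-0.837,0],[0,0,0]], travel=[[-0.1,-0.03,0.75],[-0.5,-0.15,0],[-0.5,-0.15,0],[-0.5,-0.15,0],[-0.4,-0.12,0],[0,0,0],[0,0,0],[0,0,0]], jaw=[0.6,0.6,0.6,0.6,0.6,0.6,0.6,0.6])

```text
time: 19.08
tool_pos: [416.7, 352.1, 103.4]
tcp_rot: [180.0, -11.9, 17.1]
ft_force: [-0.3, -0.6, 0.0]
finger_gap: 51.2
grip_force: 0.0
```

```bash
python3 chk.py s9.png 24
```

```text
[417.9 352.7 104.3] [ 0.1 -0.6 -0.7] 19.125
  80 ::....:::::.:. ....... +=== +==-+= -:
  72 :::..::::::: .......... .:.+*+=++=+**
  64 :::::::::.::.. . .. ..  .. :*++:-+:+.
  56 ::::::::::::. +#@@@@@@@@=. .+==*+**.*
  48 :.::::.:::.:..=+::..:..:+. .+++++**:*
  40 ::::::...:.:=.-#.::.-.::....+++++*%:*
  32 ::::::..::::..+*:.:.::::+. .+++++**:*
  24 ::..::..::::+.=%..:::::.=. .*++++**.*
  16 :::..::..::: .+*=.::::::...++++++**.*
   8 :::..::..::.-.++ .::::::+. ++++++**:*
   0 ..:=..:..::...*#=:::.::.=. ++++++*+.*
  -8 ++%%@*:::::.:.=+:.::.:::-..*+++++**.*
 -16 %%%%%+:::.:: .+%.:::.::.=...+++++**.*
 -24 %%%%%-.:::.=:.+*:::::::.-...*++++**.*
 -32 #%%%%:::.:.. .+%.:::::::+...+++++** *
 -40 *#%#+::.....:.+*:::::::.+...+++++** *
 -48 *##%+.:...:. ..+.:::+::::=*=******=**
 -56 *%#%#:....::-..........=**-+*********
 -64 *%%%%:.....:..*.........::..=+-**#***
 -72 %%%%%@....::-:-::::::::..:...::. :.:=
 -80 ##%%#+...:::---::::::::::............
```

The printed map shows a bright metal base facing up on the plate, x≈13–57, y≈-50..55, straight. Next I push it home.

Emit:
apply_moves(angular=[[0,0,0],[0,0,0],[0,0,0],[0,0,0],[0,0,0],[0,0,0],[0,0,0],[0,0,0],[0,0,0],[0,0,0],[0,0,0],[0,0,0],[0,0,0],[0,0,0]], travel=[[0,0,-0.8],[0,0,-0.8],[0.12,0.036,-0.23],[0.24,0.073,0],[0.24,0.073,0],[0.24,0.073,0],[0.2,0.061,0],[0.143,0.044,0],[0.143,0.044,0],[0.143,0.044,0],[0.143,0.044,0],[0.143,0.044,0],[0.143,0.044,0],[0,0,0]], jaw=[0.6,0.6,0.6,0.6,0.6,0.6,0.6,0.6,0.6,0.6,0.6,0.6,0.6,0.6])

```text
time: 20.88
tool_pos: [495.9, 376.4, 31.3]
tcp_rot: [180.0, -12.0, 17.0]
ft_force: [-0.2, -0.6, 0.2]
finger_gap: 51.3
grip_force: 0.0
```

```bash
python3 chk.py s10.png 24
```

```text
[495.6 376.3  31.2] [-0.3 -0.7 -0.1] 20.925
  80 :.....::::..:    .     +==- +=--+= -.
  72 :...=++:=...     ...    ...+*+=++-+*+
  64 :::+********+=   .         :*+=.-+:+.
  56 :.::+***:+**+++. .  -+@@%@@%@++++**.*
  48 :.:=**+...=*+++.==-. +%.: ....+++**:*
  40 :=***********+++*+%%***.:..::.:*+*%.*
  32 *******+****++= %%%%%##........*+**.*
  24 *******+***+*. =%##%%#%.....:..+++* *
  16 ***********: . ##++##%*.......=*+** *
   8 ***********.-. :#++##*%.......*++**:*
   0 ***********= . #%++#%%%.......*++*+.*
  -8 *+*********=:. %%++%%%#.......*++** *
 -16 **+*********+*.%%++%*%#..:...+*++**.*
 -24 **+****+:+**++%%%%%##%*..:....:++**.*
 -32 ===+***...+*++%%%%%%#%#.::..::++++* *
 -40 .::.******+*#%%%%%%%%%%.::.....++** *
 -48 ...=*****+%%%%%%%%%%%%#:.:=-.:.***=**
 -56 :..=+*++++%%%%%%%%%%%%%%*+:=*++*****+
 -64 :....:...@%%%%%%%%%%%%%%%=  =+-**#***
 -72 ....:...:%%%%%%%%%#%%%%%%# ..::. :.:=
 -80 :.::....%%######*##%%#%%%%......... .
```

Emit:
apply_moves(angular=[[0,0,0],[0,0,0],[0,0,0],[0,0,0]], travel=[[0.12,0.036,0],[0.096,0.029,0],[0.048,0.015,0],[0,0,0]], jaw=[0.6,0.6,0.6,0.6])

```text
time: 21.42
tool_pos: [505.9, 379.5, 31.1]
tcp_rot: [180.0, -12.0, 17.0]
ft_force: [-0.0, -0.4, 0.3]
finger_gap: 51.2
grip_force: 0.0
```

Emit:
apply_moves(angular=[[0,0,0],[0,0,0],[0,0,0]], travel=[[0.048,0.015,0],[0.036,0.011,0],[0,0,0]], jaw=[0.6,0.6,0.6])

```text
time: 21.8
tool_pos: [509.2, 380.5, 31.1]
tcp_rot: [180.0, -12.0, 17.0]
ft_force: [0.7, 1.0, -0.6]
finger_gap: 51.1
grip_force: 0.2
```

Emit:
apply_moves(angular=[[0,0,0],[0,0,0],[0,0,0]], travel=[[0.036,0.011,0],[0.036,0.011,0],[0,0,0]], jaw=[0.6,0.6,0.6])

```text
time: 22.18
tool_pos: [509.7, 380.7, 30.4]
tcp_rot: [179.9, -11.7, 17.0]
ft_force: [-14.0, -5.0, 11.4]
finger_gap: 51.1
grip_force: 7.4
```

```bash
python3 chk.py s11.png 24
```

```text
[509.8 380.7  30.4] [-13.4  -5.3  10.1] 22.225
  80 :.....::::..:    .     +==- +=-:+= -:
  72 :.....:=+===     .      ...+*+=++-+*+
  64 ::::::+*****+++==. . .     :*+=.-+:+.
  56 :.::::.+***:++++++     =#@@%@++%%#*.*
  48 :.::..=**:... ++++-+== +* ...:+*+**:*
  40 :.+++*****=**++++++**#%%+-...::**+%.*
  32 *******+****++++*..%%%%%#*.....****.*
  24 ***+***+*****++* .:%###%##.....**** *
  16 ************++= . +#++##%-....=**** *
   8 ************++.  ..%*+*#%*....*****:*
   0 ************++- . *%++*%%.....****+.*
  -8 *+**+*******+++   *%++#%%+....***#* *
 -16 ****++******+++++=%%++##%*...+*****.*
 -24 *++********=*++++#%%%%##%.....:****.*
 -32 *++:::***+..  +++%%%%%%#%#.::.+**** *
 -40 .:::::.*****+=+#%%%%%%%%%#.::..**** *
 -48 ......***+**+*%%%%%%%%%%%%=.:+.***=**
 -56 ......++++*++%%%%%%%%%%%%%%**++*****+
 -64 :....:......#%%%%%%%%%%%%%%%#+-**#+*+
 -72 ....:......:#%%%%%%%%%%#%%%%%-:. :.:=
 -80 :.::.....:::%######**#####%%##  ... .
```

The force rises to 15 N at tip x≈64, so the module is home. I retract and check the clearance behind the frame for the stencil push.

Emit:
apply_moves(angular=[[0,0,0],[0,0,0],[0,0,0],[0,0,0],[0,0,0],[0,0,0]], travel=[[-0.1,-0.03,0],[-0.2,-0.06,0],[-0.3,-0.09,0.3],[-0.3,-0.09,1],[0,0,1],[0,0,1]], jaw=[0.6,0.6,0.6,0,0,0])

```text
time: 22.98
tool_pos: [475.5, 370.3, 164.3]
tcp_rot: [180.0, -12.0, 17.0]
ft_force: [-0.7, 0.7, -0.0]
finger_gap: 0.2
grip_force: 0.0
```

```bash
python3 chk.py s12.png 24; python3 - <<'E'
from ov import *
a=load('top0.png');b=load('side0.png')
def tri(p,q):
    P=[]
    for s,x in((a,p),(b,q)):
        u=cv2.undistortPoints(np.array(x,float).reshape(1,1,2),K(s),np.array(s['distortion'],float)).ravel()
        P.append((np.c_[s['R'],s['t']],u))
    X=cv2.triangulatePoints(P[0][0],P[1][0],P[0][1],P[1][1]).ravel();X=X[:3]/X[3];d=X-J
    return X.round(),(d[0]*c+d[1]*s_).round(),(-d[0]*s_+d[1]*c).round()
print(tri((425,152),(320,142)),tri((355,90),(222,147)),tri((338,12),(168,22)),tri((432,72),(280,92)))
print(tri((318,95),(170,190)),tri((255,95),(175,210)))
E
```

```text
[478.3 372.3 171.5] [2.8 2.4 4.8] 23.025
  80 ::....:::::.:.  ...... +=== +==-+= -:
  72 ::...:::::::   .......  .:.+*+=++=+**
  64 :::::::::.::.. ........ .  :*++:-+:+.
  56 ::::::::::::.. ....... =#@@%@++%%#*.*
  48 :.:::..:::.:.  ....... +* .:.:+****:*
  40 ::::::...:.:=. ........++-.:.::**+%.*
  32 ::::::...:::.......... =#*.:..:****.*
  24 :....:...:::+......... **#.:...****.*
  16 +*+:.::..::: ......... =+-.:..=**** *
   8 ***+:::..::.-......... -#*.:..*****:*
   0 ****:.:..::. ..........+*..:..****+.*
  -8 **:...:::::.:......... +#=.::.***#* *
 -16 ......:::.:: ......... ***.::+*****.*
 -24 ...:..::::.=:......... =+.:::.:****.*
 -32 ...::.::.:.. ..........+#=.:::+**** *
 -40 :::::::.....:......... =**:::..**#* *
 -48 ....:::...:. ..........  -:::+:***=**
 -56 :....:....:.-......... +**:=*++******
 -64 :...::.....: .*.........::. =+-**#***
 -72 :..:::....::--=:+**==::..:...::. :.:=
 -80 ::::.....:::-#%***%%#::::............
(array([588., 150., -13.]), np.float64(57.0), np.float64(-243.0)) (array([784., 259., -28.]), np.float64(276.0), np.float64(-197.0)) (array([707., 342., 371.]), np.float64(227.0), np.float64(-94.0)) (array([709., 122.,  78.]), np.float64(164.0), np.float64(-305.0))
(array([ 949.,  320., -254.]), np.float64(451.0), np.float64(-187.0)) (array([780., 471.,   4.]), np.float64(333.0), np.float64(8.0))
```

Emit:
apply_moves(angular=[[-0.22,0.717,0],[-0.22,0.717,0],[0,0,0],[0,0,0],[0,0,0],[0,0,0],[0,0,0],[0,0,0],[0,0,0]], travel=[[0.7,0.21,0],[0.7,0.21,0],[0.7,0.21,0],[0.7,0.21,0],[0.67,0.205,0],[0,0,0],[0,0,-0.7],[0,0,-0.8],[0,0,0]], jaw=[0,0,0,0,0,0,0,0,0])

```text
time: 24.15
tool_pos: [611.7, 410.9, 98.9]
tcp_rot: [179.9, 0.4, 17.0]
ft_force: [-0.6, -0.3, -0.0]
finger_gap: 0.1
grip_force: 0.0
```

Emit:
apply_moves(angular=[[0,0,0],[0,0,0],[0,0,0],[0,0,0],[0,0,0],[0,0,0],[0,0,0],[0,0,0]], travel=[[-0.191,-0.058,0],[-0.191,-0.058,0],[-0.191,-0.058,0],[-0.191,-0.058,0],[-0.191,-0.058,0],[-0.191,-0.058,0],[-0.191,-0.058,0],[0,0,0]], jaw=[0,0,0,0,0,0,0,0])

```text
time: 25.15
tool_pos: [560.5, 395.9, 102.9]
tcp_rot: [180.0, 0.1, 17.0]
ft_force: [-0.0, -0.2, 0.1]
finger_gap: -0.4
grip_force: 0.0
```

```bash
python3 chk.py s13.png 30; cp pics/s13.png.pkl pics/x.pkl
```

```text
[560.9 396.  103. ] [-0.2  0.6 -0.3] 25.2
  80 ::....::::::.. ........*:=*********+-
  72 :::.:::::.::.. ...... ===:.*=.::.:+*-
  64 :::::::::.::.. .......++##*%*+*=++.+ 
  56 :.:::::::..: .*+++++: *+#%##%*#%%#*:.
  48 :.:::..:::.:  =++++++.*+*****#***+::.
  40 :::*:..+..=::*++++++++++%*******+.--:
  32 ************++++++++++++#******-.=-- 
  24 ************++++++++++++#******=.+=..
  16 ********+***++++++++++++%******+.=-::
   8 ************++++++++++++#******:.==-.
   0 ************++++++++++++********:==- 
  -8 ************++++++++++++%*******+==-.
 -16 ************++++++++++++#******%=#=:.
 -24 ************++++++++++++*******@*##*+
 -32 ***********+*+++++++++++%*****#@**%%%
 -40 **+*****.=.:..=++++++ ++##*****@*##%%
 -48 ***..::...:...=+++++: ++******+@++%%%
 -56 ***=::....::..+.:+.... .*::.**#*:-%%%
 -64 *+::::.....:..:............ -::-:=+%%
 -72 :..:.....:::--::::::::::.......=::#%%
 -80 ::::.....:::-:-::::::::::......-..=%%
```

Emit:
apply_moves(angular=[[0,0,0],[0,0,0],[0,0,0],[0,0,0],[0,0,0],[0,0,0],[0,0,0],[0,0,0],[0,0,0],[0,0,0],[0,0,0],[0,0,0]], travel=[[-0.191,-0.058,0],[-0.191,-0.058,0],[0,0,0],[0,0,0],[0,0,0],[0,0,0],[0,0,0],[0,0,0],[0,0,0],[0,0,0],[0,0,0],[0,0,0]], jaw=[0,0,0,0,0,0,0,0,0,0,0,0])

```text
time: 26.7
tool_pos: [545.9, 391.5, 103.1]
tcp_rot: [180.0, 0.0, 17.0]
ft_force: [0.8, 0.2, 0.1]
finger_gap: 0.1
grip_force: 0.0
```

```bash
python3 chk.py s14.png 30
```

```text
[545.9 391.5 103.1] [ 0.3 -0.2 -0.7] 26.75
  80 ::....::::::.. ........*:=*********+-
  72 :::.:::::.::.. ......+++*-:*=.::.:+*-
  64 :::::::::.:*=....... =++  -..:=..=.: 
  56 :::::::::.+*+++++=...+++. :..:.:.= +.
  48 :::::..:::.*+++++*...++*=.--:+=+--.+.
  40 *::++:..=***++++++++.-++..::=-+--+ --
  32 ************+++++++*.++*. -::=+--+.. 
  24 ************++++++++++++: =:.+-=:=.= 
  16 ************++++++++++%%..:-::+:+=.=.
   8 ************+++++++++*@@+==:=:-=-: -.
   0 ************++++++++++@@#++::==+-+...
  -8 ************+++++++:.#@%++::--++:*.. 
 -16 ************++++++*=.=#%++=::-==-:.=.
 -24 ************+++*.=+*.+++= -::=*#+*=+:
 -32 ********+***+++++++..+++  :---*%%##++
 -40 *+***+::...*+++++*:..++*- =:-=*%%%#+=
 -48 .....::...=*++++*....+.+. ::.:*%%%#*+
 -56 *...::....:..++.:........ ..-.+%%%%#+
 -64 :..:::.....:..:.........:..:::.%%%%%+
 -72 :::::....:::--::::::::::...... %%%%%*
 -80 :::......:::---::::::::::..... #%%%%%
```

Emit:
apply_moves(angular=[[0,0,0],[0,0,0],[0,0,0],[0,0,0],[0,0,0],[0,0,0],[0,0,0],[0,0,0]], travel=[[0,0,0.8],[0,0,0.8],[-0.9,-0.27,0.3],[-0.9,-0.27,0],[-0.9,-0.27,0],[-0.5,-0.15,0],[0,0,0],[0,0,0]], jaw=[0,0,0,0,0,0,0,0])

```text
time: 27.75
tool_pos: [418.7, 353.3, 179.4]
tcp_rot: [180.0, -0.0, 17.0]
ft_force: [-0.0, -1.0, 0.9]
finger_gap: -0.1
grip_force: 0.0
```

```bash
python3 - <<'E'
from ov import *
a=snap('side','s15.png');b=snap('top','t15.png')
for s in(a,b):
    print('tab pred 0/0.1rad',[proj(s,[W(119-68*np.cos(t),y,28+68*np.sin(t)) for y in(-17,17)]).round(1).tolist() for t in(0,.1)])
    g=s['color'].max(2); p=proj(s,[W(51,0,28)])[0].round().astype(int)
    ys,xs=np.nonzero(g[p[1]-14:p[1]+15,p[0]-14:p[0]+15]<45);print('dark centroid',xs.mean()+p[0]-14,ys.mean()+p[1]-14,len(xs))
c1=cv2.resize(a['color'][150:270,250:350],None,fx=4,fy=4,interpolation=cv2.INTER_CUBIC)
c2=cv2.resize(b['color'][150:270,260:360],None,fx=4,fy=4,interpolation=cv2.INTER_CUBIC)
cv2.imwrite('pics/c8.png',np.hstack([c1,c2])[:,:,::-1])
E
```

```text
tab pred 0/0.1rad [[[305.3, 209.9], [302.7, 223.6]], [[305.0, 208.1], [302.4, 221.9]]]
dark centroid 303.16923076923075 216.95384615384614 65
tab pred 0/0.1rad [[[330.0, 199.5], [314.2, 207.6]], [[330.0, 198.2], [314.0, 206.4]]]
dark centroid 326.790273556231 200.00911854103344 329
```

View pics/c8.png

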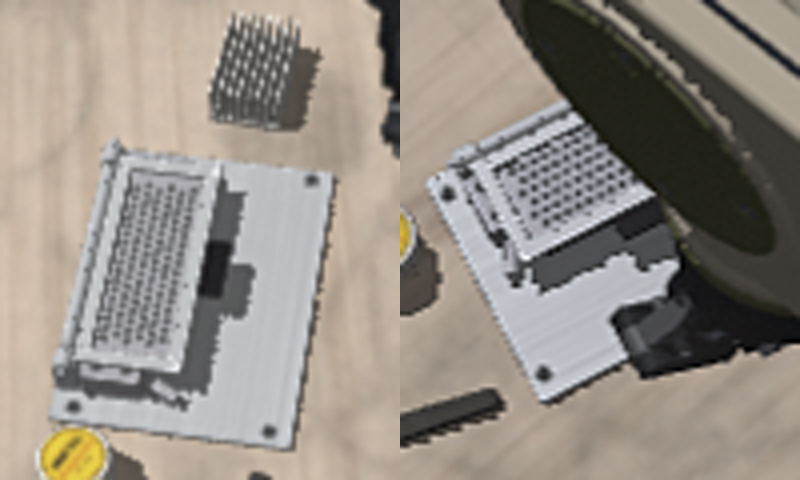

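The crop shows the stencil frame level over the module: the tab is at (303,217) in the full picture, as predicted for closed. The jar and heat sink are where they were and the robot is clear. I hand in.

```bash
python3 -c "
from bench import r
print(r.hand_in())"
```

```text
the job is handed in; nothing more can be done
None
```

The job is handed in: the module was flipped base up onto the plate on the second try (it fell back once), pushed home against the back stop, and the stencil frame is shut over it, at about 28 s of the 64 s. The jar and heat sink are where they were; I did not check the brush separately, and no verdict came back.

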